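Ready the paint marker over the shoe

TASK

Get the yellow paint marker ready for touching up the white shoe: lift the yellow dust cover off its dock, stand it upright in the small dark tray and let go of it. Then draw the yellow marker out of the dock and hold it in the air, nib down and slanted about halfway between upright and lying flat, with the nib a few centimetres straight above the yellow patch on the shoe's toe. Finish while still holding it there; do not drop the cover, do not touch the shoe with the marker, and leave everything else where it stands.

Things in the scene. Friction and masses are not known exactly. Their poses are not given: they have to be found in the camera images.
- yellow_dock: fixed marker dock: round dark steel base, 80 mm across, 40 mm high, with a yellow band, and on it a grey socket tube 32 mm across that ends 50 mm above the table. The round socket is 21 mm wide and its floor lies 12 mm above the table. Origin at the underside's centre on the table, z up. It may stand on either of two places, the blue dock on the other
- yellow_cover: loose yellow dust cover, a round cap 44 mm across and 110 mm high, closed at the top, open below (walls 3 mm), 60 g. Origin at the centre of its lower rim, z up to its top. At the start it stands on the dock's base around the socket tube, rim 40 mm and top 150 mm above the table, and hides the marker; it lifts straight off
- yellow_marker: yellow paint marker, 130 mm long, 18 mm thick round white barrel, 40 g. Origin at the nib tip, z along the marker from nib to tail. Barrel of full thickness from 21 to 130 mm along z; a narrower nib (8 mm thick) below. Centre of mass about 75 mm from the nib tip. At the start it stands loosely in the yellow dock's socket, nib down, under the cover, its nib tip 12 mm and its tail 142 mm above the table; it draws straight up
- tray: fixed square dark tray, 110 mm outside, 4 mm floor and walls, rim 12 mm above the table. Origin at its underside's centre
- tray_in (a point): centre of the tray's inner floor, 4 mm above the table
- shoe: loose white sneaker, 296 mm long, up to 98 mm wide, up to 100 mm high at the heel and 96 mm at the top of the laces, 0.55 kg. Origin under its middle on the table, x towards the toe (the toe points away from the robot), z up. About 300 mm to its right, at the table's edge, stands a fixed stack of shoe boxes 240 mm high: keep clear of it
- patch (a point): centre of the yellow oval patch (38 mm by 42 mm) with a black dot on top of the shoe's toe, 87 mm from the shoe's origin along its x, 67 mm above the table; axes those of the shoe
- blue_dock: second dock, as the yellow one but with a blue band; leave it alone. Origin at the underside's centre
- blue_cover: blue dust cover on the blue dock, as the yellow one (top 150 mm above the table); leave it alone. Origin at the centre of its lower rim
- blue_marker: blue marker hidden under the blue cover, same size as the yellow one; leave it alone. Origin at the nib tip
- scissors: scissors with red handles lying on the table, 200 mm long, 10 mm high, blades to its +x. Origin at the underside near the pivot
- fineliner: white pen with a black cap, lying, 140 mm long along its x, 12 mm thick. Origin under its middle
- paint_bottle: red paint bottle with black cap, standing, 48 mm across, 100 mm high. Origin at the underside's centre
- tape_roll: roll of brown tape lying flat, 84 mm across, 24 mm high. Origin at the underside's centre
Mind the look-alikes: they are no part of the job. What is shaped like the yellow_cover but pink is not meant.

How it is judged:
On the way, in this order (a step that is already met when the one before it is completed fails the run):
1. the yellow cover stands upright in the tray, let go, the marker still in its dock (horizontal distance between yellow_cover and tray_in below 0.045 m and height (world z) of yellow_cover below 0.01 m and angle between yellow_cover's own z axis and vertical below 0.1 rad and contact force between the fingers and yellow_cover below 0.05 N and linear speed of yellow_cover below 0.03 m/s and height (world z) of yellow_marker below 0.03 m), for 0.2 s.
2. the yellow marker is drawn out of the dock and held by the fingers (height (world z) of yellow_marker above 0.06 m and contact force between the fingers and yellow_marker above 0.5 N), for 0.1 s.
At the end, for the whole second after the job is handed in: Marker held still by the fingers, slanted 30-60 degrees from upright, nib lower, 15-90 mm above the patch and within 30 mm sideways. Cover upright (6 degrees) on the tray floor within 45 mm of its centre, let go, at rest. Shoe within 20 mm, other loose things within 30 mm of their starts (horizontal distance between yellow_cover and tray_in below 0.045 m and height (world z) of yellow_cover below 0.01 m and angle between yellow_cover's own z axis and vertical below 0.1 rad and contact force between the fingers and yellow_cover below 0.05 N and linear speed of each of yellow_cover, yellow_marker below 0.03 m/s and angle between yellow_marker's own z axis and vertical between 0.52 and 1.05 rad and horizontal distance between yellow_marker and patch below 0.03 m and z of yellow_marker in the frame of patch between 0.015 and 0.09 m and contact force between the fingers and yellow_marker above 0.5 N and contact force between yellow_marker and shoe below 0.05 N and distance of shoe from where it was at the start of the episode below 0.02 m and distance of each of blue_cover, blue_marker, scissors, fineliner, paint_bottle, tape_roll from where it was at the start of the episode below 0.03 m); the arm keeps its last pose, push and grip.
It fails at once if the shoe is shifted by more than 20 mm (distance of shoe from where it was at the start of the episode above 0.02 m).
It fails at once if another loose thing is shifted by more than 30 mm (distance of any of blue_cover, blue_marker, scissors, fineliner, paint_bottle, tape_roll from where it was at the start of the episode above 0.03 m).
It fails at once if the yellow cover is let go in mid-air (more than 40 mm up, away from its dock) (height (world z) of yellow_cover above 0.04 m and horizontal distance between yellow_cover and yellow_dock above 0.03 m and contact force between the fingers and yellow_cover below 0.02 N).
It fails at once if the yellow marker touches the shoe (contact force between yellow_marker and shoe above 0.3 N).
It also fails if it takes over 64 s, if anything falls off the work surface, if the arm or the gripper's body presses on something with over 40 N, if the wrist force passes 120 N, or if a joint passes its speed limit or range.

ROBOT

A 6-joint arm with a two-finger parallel gripper is mounted at the origin on the work surface. World frame = base frame: x ahead of the robot, y to its left, z up, the work surface at z = 0. Lengths are in m, angles in rad, forces in N, time in s.
With the tool pointing down it reaches from about 0.35 to 0.875 m from the base axis. Payload 4.2 kg.
Tool frame: the origin (TCP) lies at the very end of the fingers, on their centre line; the grasp point (between the pads) lies behind it (ctrl.hold_point_z is the z of the grasp point in the tool frame, in m); z points along the fingers, x is the direction in which the jaws open and shut, and the axes are right-handed (so a half turn about z gives the same grasp; the last joint's range is limited). The gripper opens to 85 mm and grips with 20 to 120 N. Pads are 22 mm wide; open, the fingers measure 114 mm over their backs; the gripper's body (76 mm by 85 mm) begins 54 mm behind the grasp point. The pads swing forward as they close: fully open they stand 13 mm farther back than shut.
Start: joints at [1.463, 0.385, 0.008, 0, -1.194, -0.259], TCP at [0.224, 0.583, 0.231] pointing down, gripper open.
Joint ranges: [-3.14, 3.14], [-1.21, 2.06], [-1.07, 1.41], [-3.16, 2.05], [-2.99, -0.16], [-3.1, 3.1]. Speed limits (rad/s): [2.79, 2.79, 3.14, 3.14, 3.14, 3.14].

INTERFACE

Orientations are given as a rotation vector (axis times angle).
In Python, from plant import ctrl gives the robot as it stands. The module is installed in compiled form; this text tells all that it offers.
- The arm moves only by the shell command python3 -m jog 'ROWS'. ROWS is JSON, a list of rows, each a list of 3 entries, a list of its own where there are three numbers: the shift along the tool's x, y, z in m, then the turn, a rotation vector about the tool's x, y, z in degrees, then the finger opening in m, from 0 to 0.0854. A call has 1 to 20 rows; each row is the pose to reach, as a shift and turn from the pose commanded when the call began, along the tool's axes at that moment; what a row does not reach only later rows make up. A row lasts 1/10 s, in which the tool goes at most 50 mm and 8.59 degrees, less where a joint would pass 70% of its speed; a pose out of reach is approached as far as the arm can. A call with a gripper value outside its range is refused whole. The fingers move at their own pace and stop on an object; the grip force is fixed at half the most. Time passes only in rows, so rows that repeat a pose let the fingers close. It gives the time, the measured TCP pose, the force and the opening at its end, in the units of the state.
- ctrl.read_state(): the state, without advancing time (a new reading comes with each control period).
- ctrl.capture(name): name is "side" or "top" or "wrist"; returns the picture (400x640x3 uint8, blue, green, red); there is no depth.
- ctrl.camera_info(name): a dict with "intrinsics" (3x3 intrinsics, pixels), "k1" (the pictures are not rectified: a ray, as slopes to the right and down, at radius r is drawn at 1 + k1 r^2 times it, then the intrinsics apply), "world_to_cam" (4x4, takes a point from world to camera coordinates). Camera axes: x right, y up, looking along -z (the intrinsics and any distortion apply to the point x, -y, -z); pixel columns grow to the right and rows downward; lengths in m; the calibration is good to about 2 mm. A picture is of the moment at which its call begins: read the wrist's pose just before it. camera_info takes no time and is no camera call; for the wrist camera it gives the pose at the moment of the call.
- ctrl.finish_job(): hands the job in, once; it reports no verdict.
The state is a dict: "t": time; "q": joint angles; "joint_vel": joint speeds; "joint_torque": joint torques, N m; "ee_pos": TCP position; "eef_rot": TCP orientation; "wrist_force": force on the tool from outside, world axes, zero at the start; "moment": the same for the moment, N m; "width": opening from 0.0 (shut) to 1.0 (fully open).
Only numpy, scipy, OpenCV 4.12 (cv2) and the standard library are available. Lean on these libraries where they do the work, as an engineer would, in place of code of your own. Each camera call takes 0.05 s, during which the arm holds its last target. There are 200 camera calls.

## Working session

There is one attempt and no reset: what is moved stays moved. The work goes in short steps, Python scripts to look and compute and a shell command to move; the robot and the scene stay as the last step left them, time stands still between calls to the robot, and variables do not carry over. Pictures are saved under pics/ and viewed, about 8 in all and at most 12, crops included, and the job is handed in when it is done.

```bash
mkdir -p pics; cat > h.py <<'E'
import numpy as np, cv2
from scipy.spatial.transform import Rotation as R
from plant import ctrl
def ray(ci,u,v):
    K=np.array(ci["intrinsics"]);k1=ci["k1"]
    d=np.array([(u-K[0,2])/K[0,0],(v-K[1,2])/K[1,1]]);s=d.copy()
    for _ in range(30): s=d/(1+k1*(s@s))
    T=np.array(ci["world_to_cam"]);Rt=T[:3,:3];o=-Rt.T@T[:3,3]
    return o,Rt.T@np.array([s[0],-s[1],-1.])
def px2z(ci,u,v,z):
    o,d=ray(ci,u,v);return o+d*(z-o[2])/d[2]
def proj(ci,p):
    K=np.array(ci["intrinsics"]);T=np.array(ci["world_to_cam"])
    c=T[:3,:3]@np.array(p)+T[:3,3];s=np.array([c[0],-c[1]])/-c[2]
    s=s*(1+ci["k1"]*(s@s));return K[0,0]*s[0]+K[0,2],K[1,1]*s[1]+K[1,2]
def grab(n,f):
    im=ctrl.capture(n);cv2.imwrite("pics/"+f,im);return im
E
python3 - <<'E'
from h import *
for n in("top","side"):
    im=grab(n,n+"1.png");ci=ctrl.camera_info(n)
    T=np.array(ci["world_to_cam"]);print(n,np.round(ci["intrinsics"],1).tolist(),ci["k1"],np.round(-T[:3,:3].T@T[:3,3],3))
s=ctrl.read_state();print(s,ctrl.hold_point_z);print(R.from_rotvec(s["eef_rot"]).as_matrix().round(3))
E
```

```text
top [[475.1, 0.0, 318.3], [0.0, 475.1, 200.2], [0.0, 0.0, 1.0]] -0.024910837692418464 [0.401 0.055 1.166]
side [[497.1, 0.0, 322.0], [0.0, 497.1, 201.4], [0.0, 0.0, 1.0]] 0.017501771798107347 [ 0.531 -0.903  0.892]
{'t': 0.1, 'q': array([ 1.46258769e+00,  3.85488275e-01,  6.76353177e-03, -4.50035111e-04,
       -1.19399483e+00, -2.58583965e-01]), 'joint_vel': array([ 0.000519  , -0.00124856,  0.00226499,  0.00251918,  0.00123619,
       -0.00093103]), 'joint_torque': array([-4.16761432e-04, -3.93318057e+01,  1.88929743e+01,  4.19799149e+00,
       -2.57112435e-03,  6.12462571e-06]), 'ee_pos': array([0.22394177, 0.58294416, 0.23032395]), 'eef_rot': array([ 1.77795883e+00, -2.58816425e+00,  1.86128531e-03]), 'wrist_force': array([0.12295526, 0.31875523, 0.14598402]), 'moment': array([-0.01731616, -0.04444927,  0.04487489]), 'width': 1.0001873326157253} -0.0187
[[-0.359 -0.933 -0.001]
 [-0.933  0.359 -0.002]
 [ 0.002 -0.    -1.   ]]
```

View pics/top1.png

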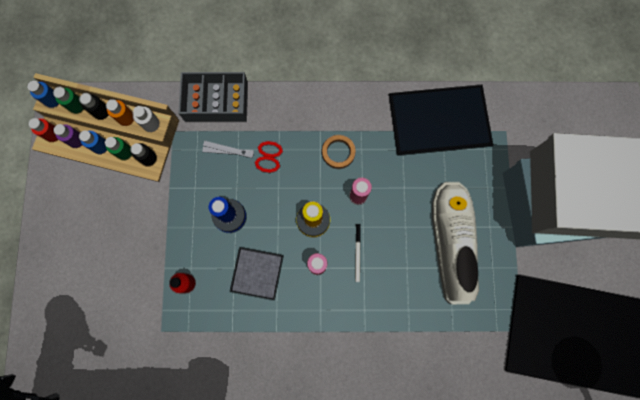

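View pics/side1.png

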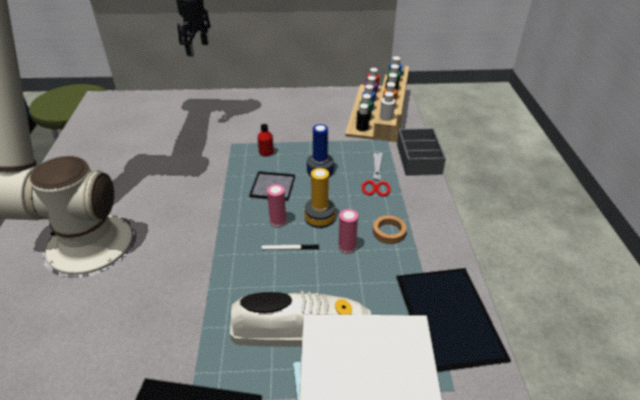

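Top view candidates for the yellow cover: yellow capped cylinder at (313,212), pink at (361,188) and (317,264), blue at (219,207). By the description it is the one at (313,212); the tray is at (257,273), and the shoe patch is at (458,203). I'll check these in an enlarged crop.

```bash
python3 - <<'E'
from h import *
im=cv2.imread("pics/top1.png")
a=cv2.resize(im[175:305,225:385],None,fx=4.5,fy=4.5,interpolation=cv2.INTER_CUBIC)
cv2.imwrite("pics/c1.png",a)
b=cv2.resize(im[170:310,425:505],None,fx=4,fy=4,interpolation=cv2.INTER_CUBIC);cv2.imwrite("pics/c2.png",b)
ci=ctrl.camera_info("top")
for n,u,v,z in(("cover",313,212,.15),("pink1",361,188,.11),("pink2",317,264,.11),("tray",257,273,.01),("patch",458,203,.067),("blue",219,207,.15)):print(n,px2z(ci,u,v,z).round(3))
E
```

```text
cover [0.573 0.067 0.15 ]
pink1 [ 0.635 -0.042  0.11 ]
pink2 [0.463 0.058 0.11 ]
tray [0.447 0.203 0.01 ]
patch [ 0.608 -0.274  0.067]
blue [0.584 0.271 0.15 ]
```

View pics/c1.png

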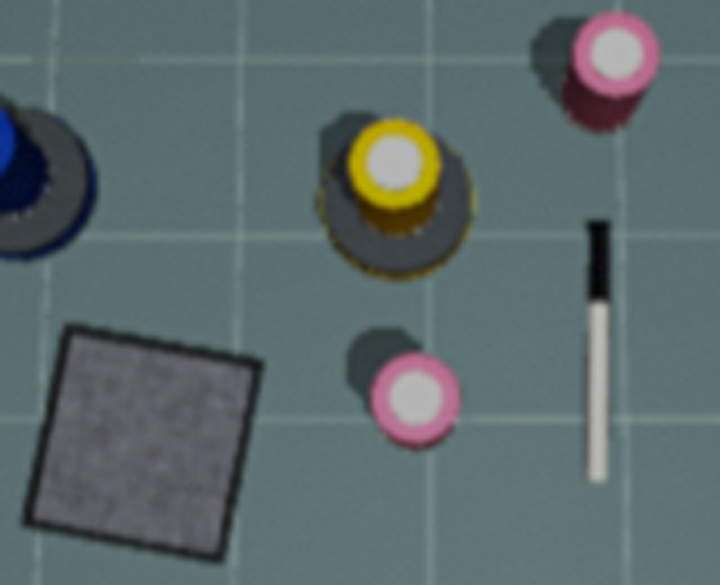

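View pics/c2.png

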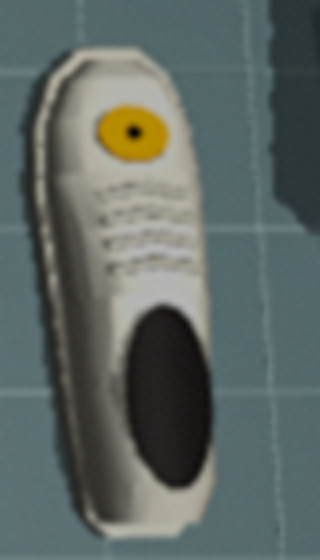

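The crop confirms one yellow cover on a yellow-banded dock. Its top centre is at about (312.4,210.8), and the tray centre is at (256.7,273.1). The patch dot is at about (458.1,202.4) in the full picture. Next I compute the first move.

```bash
cat >> h.py <<'E'
def go(pos,M):
    s=ctrl.read_state();Rc=R.from_rotvec(s["eef_rot"])
    print("t",round(s["t"],2),"pos",s["ee_pos"].round(4),"w",round(s["width"],3),"F",s["wrist_force"].round(1))
    print("shift",(Rc.inv().apply(np.array(pos)-s["ee_pos"])).round(4).tolist(),"turn",np.degrees((Rc.inv()*R.from_matrix(M)).as_rotvec()).round(2).tolist())
D=np.diag([-1.,1,-1])
E
python3 - <<'E'
from h import *
ci=ctrl.camera_info("top");cs=ctrl.camera_info("side")
for n,u,v,z in(("cover",312.4,210.8,.15),("dock",312.8,219.1,.02),("tray",256.7,273.1,.012),("patch",458.1,202.4,.067),("boxcorner",555,135,.24),("boxcorner2",532,230,.24)):print(n,px2z(ci,u,v,z).round(4))
print("side cover",px2z(cs,319.5,174,.15).round(3),"patch",px2z(cs,343.5,308,.067).round(3),"box",px2z(cs,302,316,.24).round(3),px2z(cs,428,316,.24).round(3))
c=px2z(ci,312.4,210.8,.15)
go([c[0],c[1],.231],D)
E
```

```text
cover [0.5752 0.068  0.15  ]
dock [0.577  0.0687 0.02  ]
tray [0.4469 0.2034 0.012 ]
patch [ 0.6093 -0.2745  0.067 ]
boxcorner [ 0.7173 -0.4309  0.24  ]
boxcorner2 [ 0.5211 -0.366   0.24  ]
side cover [0.575 0.066 0.15 ] patch [ 0.608 -0.276  0.067] box [ 0.525 -0.42   0.24 ] [ 0.725 -0.429  0.24 ]
t 0.1 pos [0.2239 0.5829 0.2303] w 1.0 F [0.1 0.3 0.1]
shift [0.3547, -0.5126, 0.0001] turn [-0.07, -0.1, 68.97]
```

```bash
P='[[0.355,-0.513,0],[0,0,69],0.085]'; python3 -m jog '[[[0.355,-0.513,0],[0,0,69],0.085],[[0.355,-0.513,0],[0,0,69],0.085],[[0.355,-0.513,0],[0,0,69],0.085],[[0.355,-0.513,0],[0,0,69],0.085],[[0.355,-0.513,0],[0,0,69],0.085],[[0.355,-0.513,0],[0,0,69],0.085],[[0.355,-0.513,0],[0,0,69],0.085],[[0.355,-0.513,0],[0,0,69],0.085],[[0.355,-0.513,0],[0,0,69],0.085],[[0.355,-0.513,0],[0,0,69],0.085],[[0.355,-0.513,0],[0,0,69],0.085],[[0.355,-0.513,0],[0,0,69],0.085],[[0.355,-0.513,0],[0,0,69],0.085],[[0.355,-0.513,0],[0,0,69],0.085],[[0.355,-0.513,0],[0,0,69],0.085],[[0.355,-0.513,0],[0,0,69],0.085],[[0.355,-0.513,0],[0,0,69],0.085],[[0.355,-0.513,0],[0,0,69],0.085],[[0.355,-0.513,0],[0,0,69],0.085],[[0.355,-0.513,0],[0,0,69],0.085]]'
python3 - <<'E'
from h import *
go([.5755,.0675,.107],D); print(ctrl.read_state()["q"].round(2))
ci=ctrl.camera_info("wrist");im=grab("wrist","w1.png");print(proj(ci,[.5755,.0675,.15]))
E
```

```text
t: 2.1
ee_pos: [0.5755, 0.0685, 0.2314]
eef_rot: [-0.001, 3.141, 0.0]
wrist_force: [0.3, -0.0, -0.1]
width: 0.993
t 2.1 pos [0.5755 0.0685 0.2314] w 0.993 F [ 0.3 -0.  -0.1]
shift [0.0, -0.001, 0.1244] turn [0.01, 0.01, 0.03]
[ 0.4   0.31 -0.11 -0.   -1.16 -0.4 ]
(np.float64(314.1843476792263), np.float64(202.65296796942553))
```

View pics/w1.png

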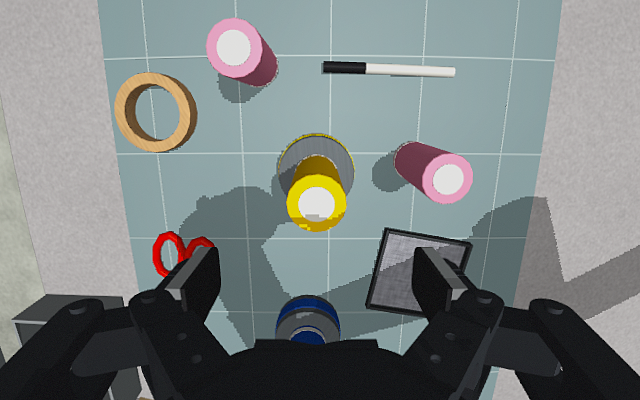

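The wrist view shows the yellow cover top at (316,204), against a prediction of (314,203), so the position holds to about 2 mm. Next I descend and grip.

```bash
python3 -m jog '[[[0,-0.001,0.04],[0,0,0],0.085],[[0,-0.001,0.08],[0,0,0],0.085],[[0,-0.001,0.105],[0,0,0],0.085],[[0,-0.001,0.124],[0,0,0],0.085],[[0,-0.001,0.124],[0,0,0],0.085],[[0,-0.001,0.124],[0,0,0],0.085],[[0,-0.001,0.124],[0,0,0],0.03],[[0,-0.001,0.124],[0,0,0],0.03],[[0,-0.001,0.124],[0,0,0],0.03],[[0,-0.001,0.124],[0,0,0],0.03],[[0,-0.001,0.124],[0,0,0],0.03],[[0,-0.001,0.124],[0,0,0],0.03],[[0,-0.001,0.124],[0,0,0],0.03],[[0,-0.001,0.124],[0,0,0],0.03]]'
```

```text
t: 3.55
ee_pos: [0.5761, 0.0672, 0.1087]
eef_rot: [-0.0, 3.14, 0.0]
wrist_force: [-1.9, 0.1, 5.8]
width: 0.505
```

Gripped at about 43 mm wide. Now I lift straight up.

```bash
python3 -m jog '[[[0,0,-0.015],[0,0,0],0.03],[[0,0,-0.035],[0,0,0],0.03],[[0,0,-0.06],[0,0,0],0.03],[[0,0,-0.085],[0,0,0],0.03],[[0,0,-0.11],[0,0,0],0.03],[[0,0,-0.128],[0,0,0],0.03],[[0,0,-0.128],[0,0,0],0.03],[[0,0,-0.128],[0,0,0],0.03],[[0,0,-0.128],[0,0,0],0.03]]'
python3 - <<'E'
from h import *
go([.4469,.2034,.236],D)
ci=ctrl.camera_info("side");im=grab("side","s2.png");cv2.imwrite("pics/s2c.png",cv2.resize(im[80:270,220:420],None,fx=3,fy=3,interpolation=cv2.INTER_CUBIC))
E
```

```text
t: 4.45
ee_pos: [0.5748, 0.0669, 0.2335]
eef_rot: [-0.001, -3.139, 0.001]
wrist_force: [0.2, -0.2, -0.7]
width: 0.504
t 4.45 pos [0.5748 0.0669 0.2335] w 0.504 F [ 0.2 -0.2 -0.7]
shift [0.1279, 0.1365, -0.0022] turn [-0.03, -0.18, -0.03]
```

View pics/s2c.png

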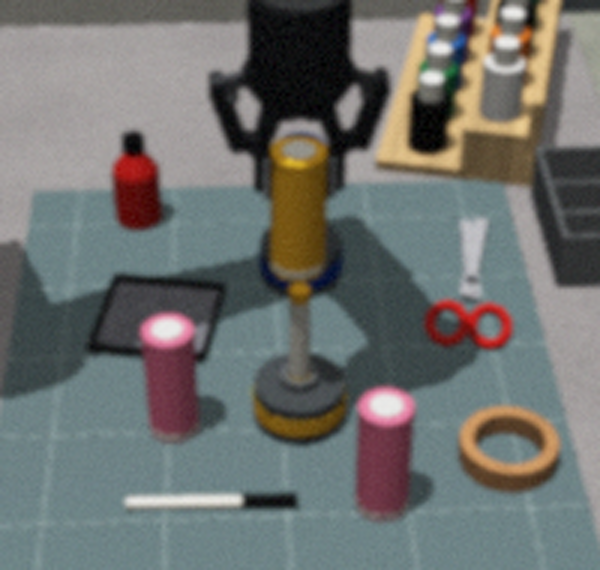

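The cover is clear of the marker, which stands in its dock. Now I move over the tray.

```bash
python3 -m jog '[[[0.02,0.021,0],[0,0,0],0.03],[[0.045,0.048,0],[0,0,0],0.03],[[0.07,0.075,0],[0,0,0],0.03],[[0.095,0.102,0],[0,0,0],0.03],[[0.115,0.123,0],[0,0,0],0.03],[[0.128,0.136,0],[0,0,0],0.03],[[0.128,0.136,0],[0,0,0],0.03],[[0.128,0.136,0.03],[0,0,0],0.03],[[0.128,0.136,0.06],[0,0,0],0.03],[[0.128,0.136,0.09],[0,0,0],0.03],[[0.128,0.136,0.115],[0,0,0],0.03],[[0.128,0.136,0.135],[0,0,0],0.03],[[0.128,0.136,0.148],[0,0,0],0.03],[[0.128,0.136,0.153],[0,0,0],0.03],[[0.128,0.136,0.153],[0,0,0],0.03],[[0.128,0.136,0.153],[0,0,0],0.03]]'; python3 -c "
from h import *
go([.4469,.2034,.0727],D)"
```

```text
t: 6.1
ee_pos: [0.4483, 0.2032, 0.0827]
eef_rot: [0.001, 3.141, 0.001]
wrist_force: [0.6, 1.0, -0.4]
width: 0.507
t 6.1 pos [0.4483 0.2032 0.0827] w 0.507 F [ 0.6  1.  -0.4]
shift [0.0014, 0.0002, 0.01] turn [0.02, 0.04, -0.02]
```

```bash
python3 -m jog '[[[0,0,0.003],[0,0,0],0.03],[[0,0,0.005],[0,0,0],0.03],[[0,0,0.007],[0,0,0],0.03],[[0,0,0.008],[0,0,0],0.03],[[0,0,0.009],[0,0,0],0.03],[[0,0,0.009],[0,0,0],0.03],[[0,0,0.009],[0,0,0],0.03]]'
```

```text
t: 6.8
ee_pos: [0.4477, 0.2031, 0.0733]
eef_rot: [0.0, 3.142, 0.0]
wrist_force: [-0.7, -0.2, -0.9]
width: 0.507
```

```bash
python3 -m jog '[[[0,0,0.0005],[0,0,0],0.03],[[0,0,0.001],[0,0,0],0.03],[[0,0,0.001],[0,0,0],0.03],[[0,0,0.001],[0,0,0],0.03]]'
```

```text
t: 7.2
ee_pos: [0.4478, 0.2032, 0.0728]
eef_rot: [0.0, 3.141, 0.0]
wrist_force: [-2.4, -0.0, 5.5]
width: 0.509
```

Contact with the tray floor (5.5 N). I release there and retreat upward.

```bash
python3 -m jog '[[[0,0,0],[0,0,0],0.05],[[0,0,0],[0,0,0],0.065],[[0,0,0],[0,0,0],0.085],[[0,0,0],[0,0,0],0.085],[[0,0,0],[0,0,0],0.085],[[0,0,0],[0,0,0],0.085],[[0,0,-0.015],[0,0,0],0.085],[[0,0,-0.045],[0,0,0],0.085],[[0,0,-0.09],[0,0,0],0.085],[[0,0,-0.135],[0,0,0],0.085],[[0,0,-0.16],[0,0,0],0.085],[[0,0,-0.16],[0,0,0],0.085],[[0,0,-0.16],[0,0,0],0.085]]'
python3 - <<'E'
from h import *
go([.5755,.0675,.231],D)
a=grab("side","s3.png")[80:270,200:420];b=grab("top","t3.png")[170:310,200:380]
r=lambda i,f:cv2.resize(i,None,fx=f,fy=f,interpolation=cv2.INTER_CUBIC)
a=r(a,1.8);b=r(b,2.44)[:a.shape[0]];cv2.imwrite("pics/m3.png",np.hstack([a,b]));print(a.shape,b.shape)
E
```

```text
t: 8.5
ee_pos: [0.4474, 0.2031, 0.2324]
eef_rot: [0.001, 3.141, 0.002]
wrist_force: [0.0, 0.5, -0.0]
width: 0.993
t 8.5 pos [0.4474 0.2031 0.2324] w 0.993 F [ 0.   0.5 -0. ]
shift [-0.1282, -0.1355, 0.0013] turn [0.06, 0.01, -0.03]
(342, 396, 3) (342, 439, 3)
```

View pics/m3.png

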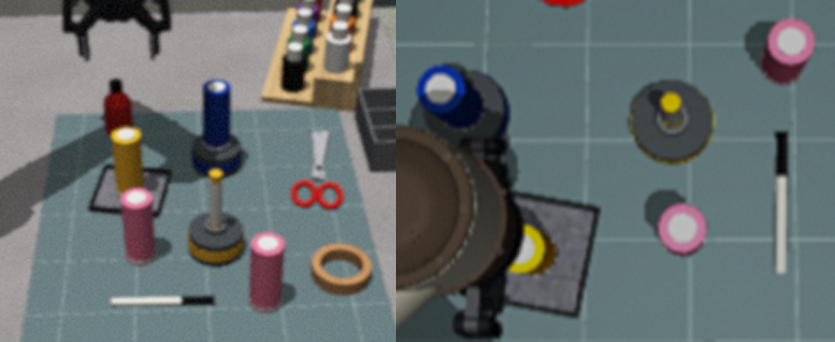

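The cover stands upright in the tray and has been let go. The yellow marker's tail is visible in its dock at about (312.5,211.7) in the top picture, where I expected it. Next I move over the marker, then descend and grip.

```bash
python3 -m jog '[[[-0.03,-0.032,0],[0,0,0],0.085],[[-0.064,-0.068,0],[0,0,0],0.085],[[-0.096,-0.102,0],[0,0,0],0.085],[[-0.12,-0.127,0],[0,0,0],0.085],[[-0.128,-0.135,0],[0,0,0],0.085],[[-0.128,-0.135,0],[0,0,0],0.085],[[-0.128,-0.135,0],[0,0,0],0.085],[[-0.128,-0.135,0.04],[0,0,0],0.085],[[-0.128,-0.135,0.08],[0,0,0],0.085],[[-0.128,-0.135,0.115],[0,0,0],0.085],[[-0.128,-0.135,0.135],[0,0,0],0.085],[[-0.128,-0.135,0.14],[0,0,0],0.085],[[-0.128,-0.135,0.14],[0,0,0],0.085],[[-0.128,-0.135,0.14],[0,0,0],0.085]]'; python3 -c "
from h import *
go([.5755,.0678,.092],D)"
```

```text
t: 10.0
ee_pos: [0.5764, 0.069, 0.0939]
eef_rot: [-0.002, 3.139, 0.001]
wrist_force: [-0.6, -0.1, 0.0]
width: 0.994
t 10.0 pos [0.5764 0.069  0.0939] w 0.994 F [-0.6 -0.1  0. ]
shift [0.0009, -0.0012, 0.0019] turn [0.04, 0.16, 0.07]
```

```bash
python3 -m jog '[[[0,0,0],[0,0,0],0.05],[[0,0,0],[0,0,0],0.035],[[0,0,0],[0,0,0],0.025],[[0,0,0],[0,0,0],0.02],[[0,0,0],[0,0,0],0.01],[[0,0,0],[0,0,0],0.005],[[0,0,0],[0,0,0],0.005],[[0,0,0],[0,0,0],0.005],[[0,0,0],[0,0,0],0.005],[[0,0,0],[0,0,0],0.005],[[0,0,0],[0,0,0],0.005]]'
```

```text
t: 11.1
ee_pos: [0.5758, 0.068, 0.0926]
eef_rot: [0.0, 3.141, -0.0]
wrist_force: [-1.1, 0.3, 5.0]
width: 0.197
```

```bash
python3 -m jog '[[[0,0,-0.01],[0,0,0],0.005],[[0,0,-0.03],[0,0,0],0.005],[[0,0,-0.055],[0,0,0],0.005],[[0,0,-0.08],[0,0,0],0.005],[[0,0,-0.105],[0,0,0],0.005],[[0,0,-0.13],[0,0,0],0.005],[[0,0,-0.155],[0,0,0],0.005],[[0,0,-0.17],[0,0,0],0.005],[[0,0,-0.17],[0,0,0],0.005],[[0,0,-0.17],[0,0,0],0.005],[[0,0,-0.17],[0,0,0],0.005]]'
python3 - <<'E'
from h import *
# nib in tool frame: at grasp nib z .012, TCP z .0926 -> nib .0806 beyond TCP
az=np.radians(-10)
patch=np.array([.6087,-.275,.067])
for tilt in(40,45):
    t=np.radians(tilt);z=np.array([np.sin(t)*np.cos(az),np.sin(t)*np.sin(az),-np.cos(t)])
    y=np.array([-np.sin(az),np.cos(az),0]);x=np.cross(y,z);M=np.c_[x,y,z]
    for h in(.12,.05):
        tcp=patch+[0,0,h]-.0806*z;print(tilt,h,tcp.round(4));go(tcp,M)
E
```

```text
t: 12.2
ee_pos: [0.5749, 0.0679, 0.2607]
eef_rot: [-0.001, -3.139, 0.001]
wrist_force: [-0.2, 0.4, -0.1]
width: 0.191
40 0.12 [ 0.5577 -0.266   0.2487]
t 12.2 pos [0.5749 0.0679 0.2607] w 0.191 F [-0.2  0.4 -0.1]
shift [0.017, -0.3339, 0.0122] turn [3.44, -40.06, 9.58]
40 0.05 [ 0.5577 -0.266   0.1787]
t 12.2 pos [0.5749 0.0679 0.2607] w 0.191 F [-0.2  0.4 -0.1]
shift [0.0168, -0.3339, 0.0822] turn [3.44, -40.06, 9.58]
45 0.12 [ 0.5526 -0.2651  0.244 ]
t 12.2 pos [0.5749 0.0679 0.2607] w 0.191 F [-0.2  0.4 -0.1]
shift [0.0221, -0.333, 0.017] turn [3.87, -45.05, 9.47]
45 0.05 [ 0.5526 -0.2651  0.174 ]
t 12.2 pos [0.5749 0.0679 0.2607] w 0.191 F [-0.2  0.4 -0.1]
shift [0.0219, -0.333, 0.087] turn [3.87, -45.05, 9.47]
```

The marker is drawn out and held. I move toward the shoe with a gradual tilt, staying high.

```bash
python3 -m jog '[[[0.001,-0.015,0],[0.2,-2,0.4],0.005],[[0.003,-0.04,0],[0.4,-5,1],0.005],[[0.005,-0.07,0],[0.8,-9,2],0.005],[[0.007,-0.1,0],[1.1,-13,2.8],0.005],[[0.009,-0.13,0],[1.5,-17,3.6],0.005],[[0.011,-0.16,0],[1.8,-21,4.4],0.005],[[0.013,-0.19,0],[2.1,-25,5.3],0.005],[[0.015,-0.22,0],[2.5,-29,6.1],0.005],[[0.017,-0.25,0],[2.8,-33,7],0.005],[[0.019,-0.28,0],[3.2,-37,7.8],0.005],[[0.02,-0.305,0.005],[3.5,-41,8.6],0.005],[[0.021,-0.325,0.01],[3.7,-44,9.2],0.005],[[0.022,-0.333,0.017],[3.9,-45,9.5],0.005],[[0.022,-0.333,0.017],[3.9,-45,9.5],0.005],[[0.022,-0.333,0.017],[3.9,-45,9.5],0.005],[[0.022,-0.333,0.017],[3.9,-45,9.5],0.005]]'
python3 - <<'E'
from h import *
s=ctrl.read_state();M=R.from_rotvec(s["eef_rot"]).as_matrix();nib=s["ee_pos"]+.0806*M[:,2]
print(s["q"].round(2),"axis",M[:,2].round(3),"nib",nib.round(4))
for n in("side","top"):
    ci=ctrl.camera_info(n);im=grab(n,n+"4.png");u,v=proj(ci,nib);print(n,u,v,"patch",proj(ci,[.6087,-.275,.067]))
    u,v=int(u),int(v);x0=max(0,u-60)
    cv2.imwrite("pics/%s4c.png"%n,cv2.resize(im[v-60:v+60,x0:x0+120],None,fx=4,fy=4,interpolation=cv2.INTER_CUBIC));print("crop",x0,v-60)
cv2.imwrite("pics/m4.png",np.hstack([cv2.resize(cv2.imread("pics/%s4c.png"%n),(400,400)) for n in("side","top")]))
d=np.array([.6087,-.275,.112])-nib;print("shift to 45mm",(M.T@d).round(4))
E
```

```text
t: 13.8
ee_pos: [0.5533, -0.2663, 0.246]
eef_rot: [0.203, 2.349, -0.079]
wrist_force: [-0.1, -0.2, -0.4]
width: 0.198
[-0.2   0.1  -0.53 -0.14 -0.16  0.16] axis [ 0.697 -0.118 -0.707] nib [ 0.6095 -0.2758  0.189 ]
side 346.25922634731353 267.46224183632296 patch (np.float64(343.7822967791989), np.float64(307.41333113304))
crop 286 207
top 475.3544739275304 191.54211429714854 patch (np.float64(458.31662293559503), np.float64(202.66962337325972))
crop 415 131
shift to 45mm [0.0551 0.0004 0.0538]
```

View pics/m4.png

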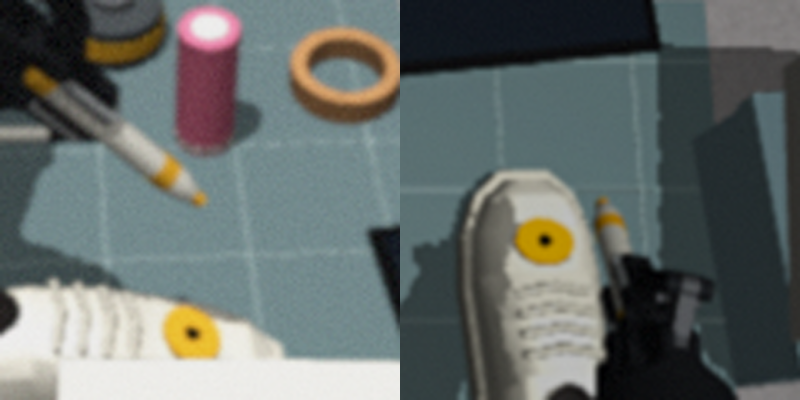

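The projections match what I see: side nib at (347,267), top nib at (475.6,190.4), each within about 1 px. Joint 5 is at its limit (-0.16), so I'll use a slightly steeper slant of 38° before lowering.

```bash
python3 - <<'E'
from h import *
az=np.radians(-11);t=np.radians(38)
z=np.array([np.sin(t)*np.cos(az),np.sin(t)*np.sin(az),-np.cos(t)]);y=np.array([-np.sin(az),np.cos(az),0]);M=np.c_[np.cross(y,z),y,z]
for h in(.12,.055): go(np.array([.6087,-.275,.067+h])-.0806*z,M)
E
```

```text
t 13.9 pos [ 0.5534 -0.2662  0.2463] w 0.193 F [-0.4 -0.3 -0.1]
shift [-0.0075, 0.0017, 0.0015] turn [0.98, 7.03, 0.79]
t 13.9 pos [ 0.5534 -0.2662  0.2463] w 0.193 F [-0.4 -0.3 -0.1]
shift [0.0385, 0.0015, 0.0475] turn [0.98, 7.03, 0.79]
```

```bash
python3 -m jog '[[[-0.004,0.001,0.001],[0.5,3.5,0.4],0.005],[[-0.0075,0.0017,0.0015],[1,7,0.8],0.005],[[-0.0075,0.0017,0.0015],[1,7,0.8],0.005],[[0.002,0.0017,0.011],[1,7,0.8],0.005],[[0.012,0.0017,0.021],[1,7,0.8],0.005],[[0.022,0.0017,0.031],[1,7,0.8],0.005],[[0.032,0.0016,0.041],[1,7,0.8],0.005],[[0.0385,0.0015,0.0475],[1,7,0.8],0.005],[[0.0385,0.0015,0.0475],[1,7,0.8],0.005],[[0.0385,0.0015,0.0475],[1,7,0.8],0.005],[[0.0385,0.0015,0.0475],[1,7,0.8],0.005],[[0.0385,0.0015,0.0475],[1,7,0.8],0.005],[[0.0385,0.0015,0.0475],[1,7,0.8],0.005]]'
python3 - <<'E'
from h import *
ps={};ims={}
for n in("side","top"): ims[n]=grab(n,n+"5.png")
s=ctrl.read_state();M=R.from_rotvec(s["eef_rot"]).as_matrix();nib=s["ee_pos"]+.0806*M[:,2]
print(s["q"].round(3),"tilt",np.degrees(np.arccos(-M[2,2])).round(1),"nib-patch",(nib-[.6087,-.275,.067]).round(4),"vel",abs(s["joint_vel"]).max().round(4),s["width"],s["t"])
c=[]
for n in("side","top"):
    ci=ctrl.camera_info(n);u,v=proj(ci,nib);print(n,u,v);u,v=int(u),int(v);c.append(cv2.resize(ims[n][v-50:v+50,u-50:u+50],(400,400),interpolation=cv2.INTER_CUBIC))
im=cv2.resize(ims["side"][80:270,180:430],None,fx=1.6,fy=1.05)
cv2.imwrite("pics/m5.png",np.vstack([np.hstack(c),np.hstack([cv2.resize(ims["side"][60:270,160:450],(400,200)),cv2.resize(ims["top"][120:320,160:560],(400,200))])]))
E
```

```text
t: 15.2
ee_pos: [0.5598, -0.269, 0.1878]
eef_rot: [0.237, 2.47, -0.073]
wrist_force: [0.5, -0.6, -0.7]
width: 0.193
[-0.191  0.201 -0.548 -0.036 -0.16   0.034] tilt 37.9 nib-patch [-0.0003 -0.0029  0.057 ] vel 0.0036 0.18975729386182283 15.3
side 344.66671969963386 290.58285295539156
top 466.945952620047 198.06670319288722
```

View pics/m5.png

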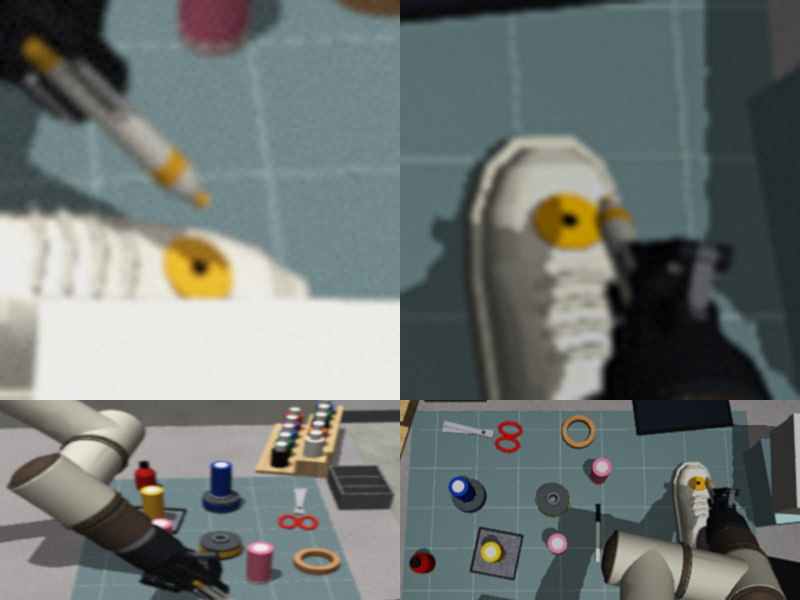

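The nib is 57 mm above the patch and within 3 mm sideways, and everything else is undisturbed. Joint 5 still sits on its limit, so I'll turn 2° steeper about the nib to unload it.

```bash
python3 -m jog '[[[-0.0014,0.001,0],[0,1,0],0.005],[[-0.0028,0.002,0],[0,2,0],0.005],[[-0.0028,0.002,0],[0,2,0],0.005],[[-0.0028,0.002,0],[0,2,0],0.005],[[-0.0028,0.002,0],[0,2,0],0.005],[[-0.0028,0.002,0],[0,2,0],0.005],[[-0.0028,0.002,0],[0,2,0],0.005],[[-0.0028,0.002,0],[0,2,0],0.005]]' 
python3 - <<'E'
from h import *
s=ctrl.read_state();M=R.from_rotvec(s["eef_rot"]).as_matrix();nib=s["ee_pos"]+.0806*M[:,2]
print(s["q"].round(4),"tilt",np.degrees(np.arccos(-M[2,2])).round(1),"nib-patch",(nib-[.6087,-.275,.067]).round(4),"vel",abs(s["joint_vel"]).max().round(4),s["width"])
E
```

```text
t: 16.1
ee_pos: [0.5622, -0.2675, 0.189]
eef_rot: [0.24, 2.506, -0.069]
wrist_force: [-0.4, -0.2, -0.6]
width: 0.193
[-0.1861  0.2053 -0.5258 -0.0146 -0.2141  0.0082] tilt 35.8 nib-patch [-0.0001 -0.001   0.0567] vel 0.0021 0.19321012860697248
```

```bash
python3 -c "
from plant import ctrl
print(ctrl.finish_job())"
```

```text
the job is handed in; nothing more can be done
None
```

I stood the yellow cover upright in the tray and let it go. Then I drew the yellow marker out of its dock and handed the job in at 16.1 s, still holding it above the shoe's patch.

**Marker:** from the arm's own readings, the slant was 35.8° from upright. The nib was about 57 mm above the patch and about 1 mm off sideways. The joints were nearly still (under 0.003 rad/s), and the fingers were closed on the marker.

**Cover and other items:** the last pictures show the cover upright in the tray. The shoe, the blue dock and the other things look undisturbed. I judged this by eye and did not measure it.

**What fell short:** I aimed for 45°, but joint 5 reached its range limit there and still sat on it at 38°. I went about 2° steeper to clear it, so the slant is nearer the upright end of the allowed 30–60°. I took no picture after that last small turn. At the two poses before it, the nib showed within about 1–2 pixels of where I calculated it.

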